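# Pry open the sanding box and lay out the finishing tools

## Task

Pick up the scraper, slip its blade into the gap under the front edge of the wooden box's lid and lever the lid up with it (do not lift the shut lid with the gripper itself), then swing the lid back past upright so that it stays open. Lay the scraper right side up in the tray pocket cut to its outline, then take the sanding block out of the box and lay it, grip up, in the rectangular pocket that fits it, both fully down in their pockets. Leave the lid open and do not disturb the cork pad, tape roll, stain can or jar.

Things in the scene. Friction and masses are not known exactly. Their poses are not given: they have to be found in the camera images.
- scraper: Loose bench scraper, 200 mm long, 150 g, lying flat on the bench. Origin: centre of the underside of its dark wooden handle; +x points along the blade, +z up. Handle 110 x 26 x 30 mm high (x from -55 to +55 mm), then neck and blade to +145 mm. Centre of mass about 20 mm ahead of the origin. Grip it across the handle (26 mm), fingertips at least 12 mm above its underside to stay clear of the tray.
- scraper_tip (a point): Middle of the blade's front edge, at x +145 mm, 3.5 mm above the handle's underside. Flat steel blade 55 mm wide, 3 mm thick, x from +70 to +145 mm, on a 22 mm wide neck; both lie 2 to 5 mm above the handle's underside.
- box: Fixed wooden box 168 (x) x 150 (y) mm, 75 mm high without its lid. Origin: centre of the underside; +x points to the hinge side, so its front with the pry gap faces -x, roughly towards the robot. Walls 8 mm; inner floor 20 mm above the bench, inside 152 x 134 mm.
- box_gap (a point): Middle of the pry gap, in the plane of the box's front face, 70 mm above the bench. The gap is 106 mm wide along y and 10 mm high (65 to 75 mm above the bench), between the lowered front wall and the lid's underside, open into the box. A steel ledge 104 mm wide sticks out 16 mm below the gap, its top 65 mm above the bench, to rest the blade on. The lid does not overhang.
- box_hinge (a point): Middle of the hinge line on the box's top back edge, 168 mm behind box_gap and 75 mm above the bench, at the level of the shut lid's underside; the line runs along the box's y.
- lid (a joint): Lid angle in rad: 0 shut, grows as it opens, 1.57 upright, stop at 1.95 leaning back. The hinge is stiff enough (0.16 N m) for the lid to stay wherever it is left; about 2 N at the front edge lifts it.
- lid_edge (a point): Middle of the lid's free (front) edge at its underside. The lid is a plain wooden panel 168 x 150 x 7 mm without a handle; when shut it reaches from the hinge line to the box's front face.
- block: Loose sanding block, 150 g, lying on the box's inner floor under the lid. Origin: centre of its underside; x along its length, z up; a half turn makes no difference. Cork base 90 x 50 x 20 mm with a wooden grip rib 80 x 28 mm along its middle, from 20 to 42 mm above the underside: grip it across the rib.
- tray: Fixed shadow tray 260 (x) x 220 (y) x 14 mm, dark rubber. Origin: centre of the underside. Pockets 10 mm deep, floors 4 mm above the bench, 4 mm free at the sides, 6 mm at the ends. At +y the scraper's outline (blade to tray +x); at -y two rectangles: the longer (102 x 58 mm, towards -x) for the sanding block, the other (88 x 58 mm, towards +x) holds the cork pad.
- scraper_pocket (a point): Where the scraper's origin lies when it is in its pocket, on the pocket floor (tray -45, +55 mm); its x axis then lies along the tray's +x.
- block_pocket (a point): Where the block's origin lies when it is in its pocket, on the pocket floor (tray -55, -60 mm); its length then lies along the tray's x.
- cork_pad: Bystander: plain cork pad 76 x 50 x 22 mm lying in its tray pocket (tray +62, -60 mm). Origin at the centre of its underside.
- tape_roll: Bystander: roll of masking tape lying flat, 100 mm across, 25 mm high. Origin at the centre of its underside.
- stain_can: Bystander: steel stain can, 96 mm across, 125 mm high. Origin at the centre of its underside.
- jar: Bystander: glass jar, 76 mm across, 110 mm high. Origin at the centre of its underside.
There are look-alikes about, which are no part of the job. What is shaped like the box but red or turquoise is not meant.

How it is judged:
By the outcome, as a careful person would: the job done as asked, in the order asked, and still so for the second after the job is handed in, with the robot touching nothing.
It also fails if it takes over 67 s, if anything falls off the work surface, if the arm or the gripper's body presses on something with over 40 N, if the wrist force passes 120 N, or if a joint passes its speed limit or range.

## Robot

A 6-joint arm with a two-finger parallel gripper is mounted at the origin on the work surface. World frame = base frame: x ahead of the robot, y to its left, z up, the work surface at z = 0. Lengths are in m, angles in rad, forces in N, time in s.
With the tool pointing down it reaches from about 0.25 to 0.85 m from the base axis. Payload 12.5 kg.
Tool frame: the origin (TCP) lies at the centre of the arm's flange, where the gripper is bolted on; the fingertips stand 186 mm ahead of it and the grasp point (between the pads) lies 167 mm ahead of it; z points along the fingers, y is the line along which they close (so a half turn about z gives the same grasp; the last joint's range is limited). The gripper opens to 93 mm and grips with 3 to 60 N. Pads are 15 mm wide; open, the fingers measure 128 mm over their backs; the gripper's body (75 mm by 188 mm) begins 65 mm behind the grasp point.
Start: joints at [-1.418, 0.351, 1.652, -0, 1.139, -0.085], TCP at [0.13, -0.535, 0.405] pointing down, gripper open.
Joint ranges: [-2.75, 2.75], [-0.79, 2.1], [0.01, 2.65], [-1.57, 4.71], [0.07, 3.14], [-2.87, 2.87]. Speed limits (rad/s): [2.22, 2.22, 2.79, 3.14, 3.14, 3.14].

## Interface

Orientations are given as a rotation vector (axis times angle).
In Python, from plant import env, vision, ticket gives the robot as it stands. The module is installed in compiled form; this text tells all that it offers.
- The arm moves only by the shell command python3 -m inch 'ROWS' [FORCE]. ROWS is JSON, a list of rows, each an object with "dp": the shift along the tool's x, y, z in mm, a list of three; "angular": the turn, a rotation vector about the tool's x, y, z in degrees, a list of three; "hand": the finger opening in mm, from 0 to 93. In form: [{"dp": [tx, ty, tz], "angular": [rx, ry, rz], "hand": hand}, ...]. A call has 1 to 5 rows; each row shifts and turns the commanded pose from where the row before left it, along the tool's axes as they then stand; what a row does not reach is not made up. A row lasts 1/8 s, in which the tool goes at most 62.5 mm and 10.7 degrees, less where a joint would pass 70% of its speed; a pose out of reach is approached as far as the arm can. A call is refused whole if a number of a shift passes 62.5 or a number of a turn 10.7, either way. A call with a gripper value outside its range is refused whole. The fingers move at their own pace and stop on an object; FORCE is the grip in N (left out, the last holds). Time passes only in rows, so rows that do not move let the fingers close. It gives the time, the measured TCP pose, the force, the opening and the grip force at its end, in the units of the state.
- env.read_state(): the state, without advancing time (a new reading comes with each control period).
- vision.grab_frame(name): name is "scene" or "top"; returns (picture, depth): 420x560x3 uint8, red, green, blue; 420x560 float32, m along the optical axis (not along the pixel's ray), 0 where there is no reading.
- vision.camera_model(name): a dict with "fovy" (degrees; the focal length in pixels is half the picture's height over the tangent of half this angle, whatever the lens; pixels are square), "cx", "cy" (the principal point, pixels), "R" (3x3) and "t" (3): a world point X has camera coordinates R X + t. Camera axes: x right, y down, z forward; pixel columns grow to the right and rows downward; lengths in m; the calibration is good to about 2 mm. A picture is of the moment at which its call begins. camera_model takes no time and is no camera call.
- ticket.job_done(): hands the job in; it is judged then, once.
The state is a dict: "time": time; "joint_pos": joint angles; "joint_velocities": joint speeds; "effort": joint torques, N m; "tool_pos": TCP position; "eef_rot": TCP orientation; "ft_force": force on the tool from outside, world axes, zero at the start; "wrist_torque": the same for the moment, N m; "opening": opening from 0.0 (shut) to 1.0 (fully open); "grasp_force": force on a finger pad.
Only numpy, scipy, OpenCV 4.12 (cv2) and the standard library are available. Lean on these libraries where they do the work, as an engineer would, in place of code of your own. Each camera call takes 0.05 s, during which the arm holds its last target. There are 200 camera calls.

## Working session

There is one attempt and no reset: what is moved stays moved. The work goes in short steps, Python scripts to look and compute and a shell command to move; the robot and the scene stay as the last step left them, time stands still between calls to the robot, and variables do not carry over. Pictures are saved under pics/ and viewed, at most 12 in all, crops included, and the job is handed in when it is done.

```bash
mkdir -p pics; cat > h.py <<'E'
import numpy as np, cv2
from scipy.spatial.transform import Rotation as Ro
from plant import env, vision, ticket
def cam(n):
    m=vision.camera_model(n); f=210/np.tan(np.radians(m["fovy"])/2)
    return f,m["cx"],m["cy"],np.array(m["R"]),np.array(m["t"])
def onplane(n,uv,z):
    f,cx,cy,R,t=cam(n); uv=np.atleast_2d(uv).astype(float)
    d=np.c_[(uv[:,0]-cx)/f,(uv[:,1]-cy)/f,np.ones(len(uv))]@R
    c=-R.T@t
    return c+d*((z-c[2])/d[:,2])[:,None]
def proj(n,X):
    f,cx,cy,R,t=cam(n); c=np.atleast_2d(X)@R.T+t
    return c[:,:2]/c[:,2:]*f+[cx,cy]
def cloud(n,dep):
    f,cx,cy,R,t=cam(n); v,u=np.mgrid[:420,:560]
    c=np.stack([(u-cx)/f*dep,(v-cy)/f*dep,dep],-1)
    return (c-t)@R
def save(p,name,s=1):
    cv2.imwrite("pics/"+name,cv2.resize(p,None,fx=s,fy=s,interpolation=cv2.INTER_CUBIC)[:,:,::-1])
E
python3 - <<'E'
from h import *
np.set_printoptions(precision=3,suppress=True)
for n in("scene","top"):
    p,d=vision.grab_frame(n); save(p,n+"0.png",1.4); np.savez(n+"0.npz",p=p,d=d)
    m=vision.camera_model(n); print(n,m["fovy"],-np.array(m["R"]).T@np.array(m["t"]),np.array(m["R"]),m["cx"],m["cy"], {k for k in m})
print(env.read_state())
E
```

```text
scene 48.70618704869531 [1.182 0.294 1.171] [[-0.333  0.943 -0.016]
 [ 0.779  0.266 -0.568]
 [-0.531 -0.202 -0.823]] 271.9757908436529 217.52675676416322 {'t', 'fovy', 'cx', 'cy', 'R'}
top 42.963908594791576 [0.31  0.02  1.622] [[ 0.023 -1.     0.019]
 [-0.995 -0.025 -0.1  ]
 [ 0.101 -0.016 -0.995]] 280.8800117988193 200.17804954156168 {'t', 'fovy', 'cx', 'cy', 'R'}
{'time': 0.1, 'joint_pos': array([-1.418,  0.351,  1.652,  0.   ,  1.139, -0.085]), 'joint_velocities': array([ 0.001, -0.002, -0.004, -0.   ,  0.001,  0.   ]), 'effort': array([  0.002, -49.803, -28.57 ,   0.07 ,   0.024,  -0.   ]), 'tool_pos': array([ 0.13 , -0.534,  0.404]), 'eef_rot': array([-3.118, -0.373,  0.   ]), 'ft_force': array([-0.308, -0.037, -0.637]), 'wrist_torque': array([-0.011,  0.03 , -0.017]), 'grasp_force': 0.0, 'opening': 0.9995904234553913}
```

View pics/scene0.png

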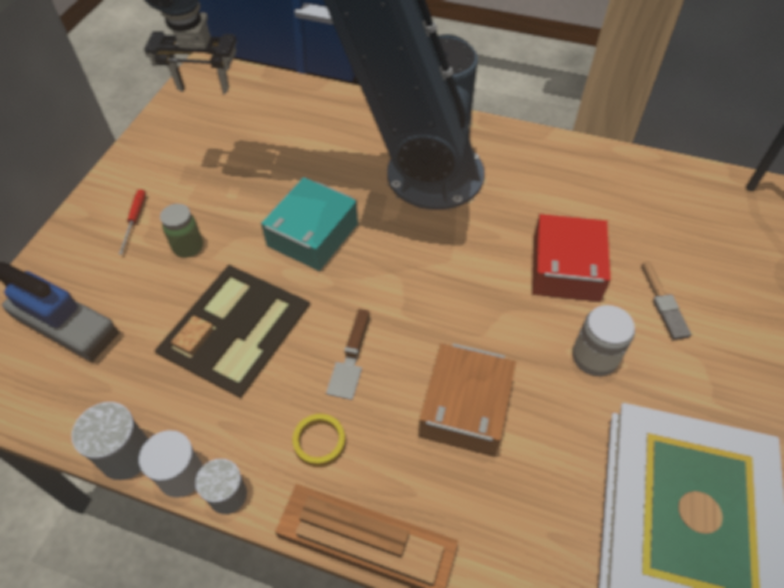

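View pics/top0.png

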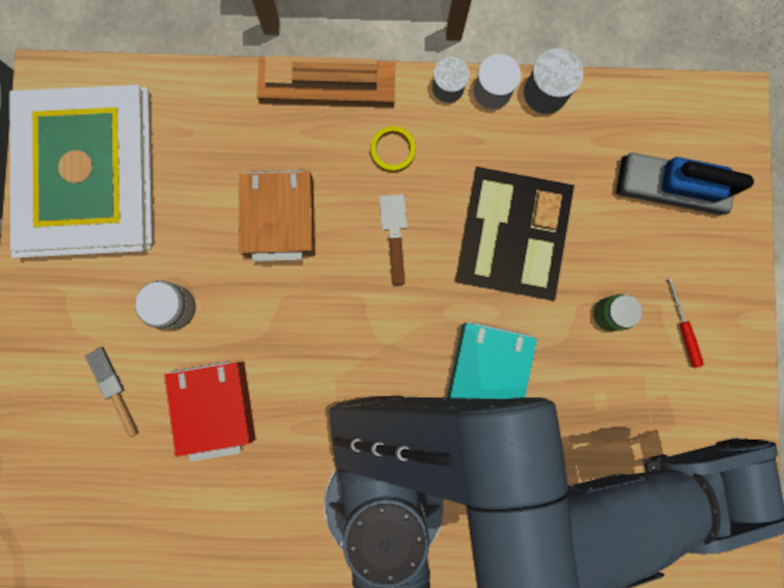

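Top view (picture pixels at 1.4×): scraper candidates are the dark-handled bench scraper at (394,240) and the light-handled knife at (110,390). Box candidates are wooden (276,215), red (207,410) and turquoise (490,360). The tray is at (515,233). By the description I choose the dark-handled scraper and the wooden box. Next I measure them and check a close crop.

```bash
cat > meas.py <<'E'
from h import *
np.set_printoptions(precision=4,suppress=True)
Z=np.load("top0.npz"); p,d=Z["p"],Z["d"]; P=cloud("top",d)
hsv=cv2.cvtColor(p,cv2.COLOR_RGB2HSV)
def box(mask,roi,z,name):
    x0,y0,x1,y1=[int(a/1.4) for a in roi]
    m=np.zeros_like(mask); m[y0:y1,x0:x1]=mask[y0:y1,x0:x1]
    n,l,s,c=cv2.connectedComponentsWithStats(m.astype(np.uint8)); k=1+np.argmax(s[1:,4]); m=l==k
    v,u=np.nonzero(m); W=onplane("top",np.c_[u,v],z)[:,:2].astype(np.float32)
    (cx,cy),(w,h),a=cv2.minAreaRect(W*1000); print(name,"c",cx,cy,"wh",w,h,"ang",a,"n",m.sum(),"zmed",np.median(P[m][:,2]))
    return m
H,S,V=[hsv[...,i].astype(int) for i in range(3)]
vis=p.copy()
mh=box((V<120)&(S>80)&(P[...,2]>.02),(380,225,412,292),.03,"handle")
mb=box((S<50)&(V>150),(370,185,415,240),.005,"blade")
ml=box((P[...,2]>.072),(230,160,320,262),.082,"lid")
mt=box((V<75)&(P[...,2]<.03),(445,160,585,305),.014,"tray")
ty=box((S<120)&(V>150)&(P[...,2]<.02),(510,230,560,292),.004,"blockpocket")
ts=box((S<120)&(V>150)&(P[...,2]<.02),(470,170,520,285),.004,"scrpocket")
for m,c in((mh,(255,0,0)),(mb,(0,0,255)),(ml,(0,255,0)),(mt,(255,0,255)),(ty,(0,255,255)),(ts,(0,255,255))):
    cs,_=cv2.findContours(m.astype(np.uint8),0,2); cv2.drawContours(vis,cs,-1,c,1)
save(vis[105:225,160:420],"crop1.png",3)
E
python3 meas.py
```

```text
handle c 512.8338623046875 -11.622016906738281 wh 101.2142333984375 25.812530517578125 ang 5.6327362060546875 n 287 zmed 0.02836362490243033
blade c 615.7618408203125 -2.5627613067626953 wh 93.62956237792969 54.02096939086914 ang 5.770117282867432 n 468 zmed 0.003926344120666908
lid c 604.3179931640625 245.2657470703125 wh 171.74009704589844 151.383544921875 ang 2.5232083797454834 n 2978 zmed 0.08081083224657705
tray c 583.86328125 -269.12030029296875 wh 218.2901153564453 258.82373046875 ang 80.6522216796875 n 3617 zmed 0.012444168908039156
blockpocket c 520.5868530273438 -320.4263916015625 wh 54.43449783325195 98.6917953491211 ang 80.92975616455078 n 555 zmed 0.002654177160112343
scrpocket c 593.841064453125 -215.13223266601562 wh 66.8916244506836 208.70382690429688 ang 80.29505157470703 n 975 zmed 0.002481716614425829
```

View pics/crop1.png

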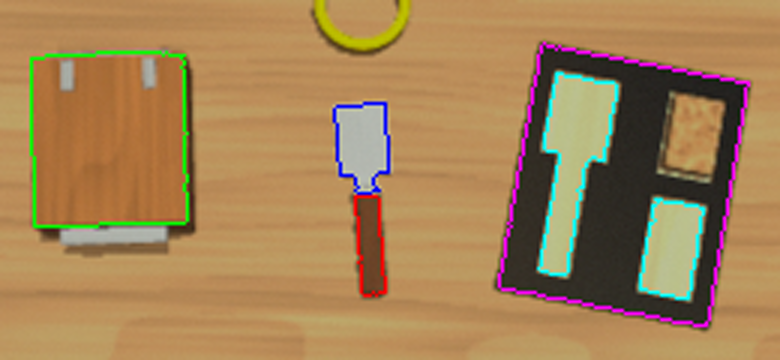

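The crop shows the dark-handled scraper (handle outlined red at about (370,245), blade blue at (360,145)). The wooden box is at left with its steel ledge and front gap towards the robot, at (113,235). The tray's scraper pocket is at (580,175) and the block pocket at (672,250). All choices agree with the description. Now I set out for the scraper.

```bash
cat >> h.py <<'E'
def Rt(yaw,pitch=0):  # tool: x at yaw, z down; pitch>0 lifts tool x
    return (Ro.from_euler('z',yaw,degrees=True)*Ro.from_euler('x',180,degrees=True)*Ro.from_euler('y',pitch,degrees=True))
def need(pos,yaw,pitch=0):
    s=env.read_state(); R=Ro.from_rotvec(s["eef_rot"]); T=Rt(yaw,pitch); dx=(np.array(pos)-s["tool_pos"]*1000)
    np.set_printoptions(precision=2,suppress=True)
    print("t",s["time"],"pos",s["tool_pos"]*1000,"shift(cur)",R.inv().apply(dx),"shift(final)",T.inv().apply(dx),"turn",np.degrees((R.inv()*T).as_rotvec()),"F",s["ft_force"],"open",s["opening"]*93,"grip",s["grasp_force"])
E
python3 -m inch '[{"dp":[20,-20,0],"angular":[0,0,8],"hand":93},{"dp":[40,-42,4],"angular":[0,0,0],"hand":93},{"dp":[40,-42,4],"angular":[0,0,0],"hand":93},{"dp":[40,-42,8],"angular":[0,0,0],"hand":93},{"dp":[40,-42,8],"angular":[0,0,0],"hand":93}]' 40
python3 -m inch '[{"dp":[40,-42,8],"angular":[0,0,0],"hand":80},{"dp":[40,-42,8],"angular":[0,0,0],"hand":80},{"dp":[40,-42,8],"angular":[0,0,0],"hand":80},{"dp":[40,-42,8],"angular":[0,0,0],"hand":80},{"dp":[40,-42,8],"angular":[0,0,0],"hand":80}]'
python3 -c "
from h import *
need([541.9,-9.6,199],5.6)"
```

```text
time: 0.72
tool_pos: [0.2878, -0.3259, 0.3805]
eef_rot: [3.138, 0.153, 0.0]
ft_force: [1.1, -1.0, -0.6]
opening: 1.003
grasp_force: 0.0
time: 1.35
tool_pos: [0.4664, -0.0971, 0.3404]
eef_rot: [3.138, 0.154, -0.0]
ft_force: [0.5, -0.8, 0.9]
opening: 0.86
grasp_force: 0.0
t 1.35 pos [466.42 -97.12 340.41] shift(cur) [ 83.71 -79.69 141.4 ] shift(final) [ 83.66 -79.73 141.41] turn [0.   0.   0.03] F [ 0.51 -0.83  0.86] open 79.97135505703339 grip 0.0
```

```bash
python3 -m inch '[{"dp":[40,-38,20],"angular":[0,0,0],"hand":80},{"dp":[40,-38,20],"angular":[0,0,0],"hand":80},{"dp":[0,0,40],"angular":[0,0,0],"hand":80},{"dp":[0,0,0],"angular":[0,0,0],"hand":80}]'
python3 -c "
from h import *
need([541.9,-9.6,199],5.6)
p,d=vision.grab_frame('scene');save(p[180:320,180:340],'s1.png',4)"
```

```text
time: 1.85
tool_pos: [0.5369, -0.015, 0.2584]
eef_rot: [-3.137, -0.155, 0.009]
ft_force: [-0.5, -0.3, 0.5]
opening: 0.861
grasp_force: 0.0
t 1.85 pos [536.89 -14.97 258.41] shift(cur) [ 5.86 -4.77 59.38] shift(final) [ 5.51 -4.85 59.41] turn [-0.07  0.33  0.07] F [-0.45 -0.26  0.47] open 80.04545552877794 grip 0.0
```

View pics/s1.png

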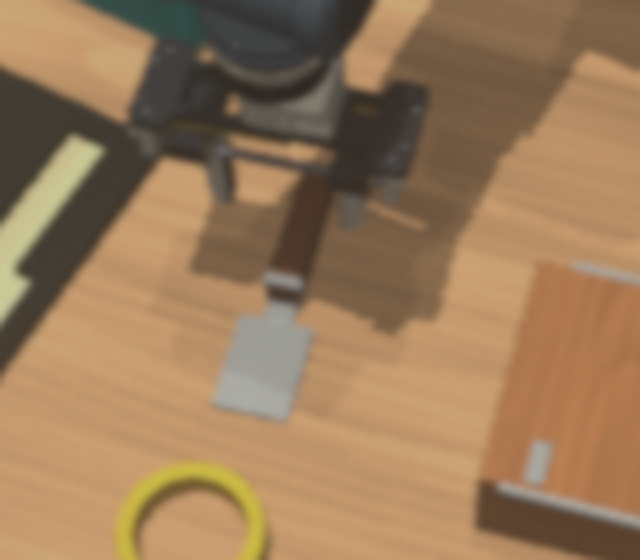

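The picture shows the open fingers at (220,175) and (350,205), straddling the handle at about (310,215), with the blade at (265,365) unobstructed. Descend and grip.

```bash
python3 -m inch '[{"dp":[5,-5,20],"angular":[0,0,0],"hand":80},{"dp":[0,0,25],"angular":[0,0,0],"hand":80},{"dp":[0,0,14],"angular":[0,0,0],"hand":70},{"dp":[0,0,0],"angular":[0,0,0],"hand":40}]' 60
python3 -m inch '[{"dp":[0,0,0],"angular":[0,0,0],"hand":10},{"dp":[0,0,0],"angular":[0,0,0],"hand":10},{"dp":[0,0,0],"angular":[0,0,0],"hand":10}]' 60
python3 -c "
from h import *
need([541.9,-9.6,199],5.6)"
```

```text
time: 2.4
tool_pos: [0.5422, -0.0104, 0.2021]
eef_rot: [-3.138, -0.153, 0.0]
ft_force: [-0.3, 0.2, 0.7]
opening: 0.698
grasp_force: 0.0
time: 2.78
tool_pos: [0.5423, -0.01, 0.2022]
eef_rot: [3.138, 0.154, 0.001]
ft_force: [1.0, 0.2, 0.5]
opening: 0.373
grasp_force: 0.0
t 2.775 pos [542.3   -9.98 202.24] shift(cur) [-0.37 -0.41  3.24] shift(final) [-0.37 -0.41  3.24] turn [ 0.01 -0.04  0.02] F [0.97 0.19 0.53] open 34.672173164334446 grip 0.0
```

```bash
python3 -m inch '[{"dp":[0,0,3],"angular":[0,0,0],"hand":34},{"dp":[0,0,0],"angular":[0,0,0],"hand":10},{"dp":[0,0,0],"angular":[0,0,0],"hand":10},{"dp":[0,0,0],"angular":[0,0,0],"hand":10},{"dp":[0,0,-15],"angular":[0,0,0],"hand":10}]' 60
python3 -m inch '[{"dp":[0,0,-30],"angular":[0,0,0],"hand":10},{"dp":[0,0,-30],"angular":[0,0,0],"hand":10},{"dp":[0,0,0],"angular":[0,0,0],"hand":10}]' 60
cat > tip.py <<'E'
from h import *
import sys
# scraper pose from the top camera while held: blade pixels (grey) within expected area
np.set_printoptions(precision=2,suppress=True)
s=env.read_state(); R=Ro.from_rotvec(s["eef_rot"]); pos=s["tool_pos"]*1000
for n in("top","scene"):
    p,d=vision.grab_frame(n); P=cloud(n,d)*1000
    L=R.inv().apply((P.reshape(-1,3)-pos)).reshape(P.shape)
    hsv=cv2.cvtColor(p,cv2.COLOR_RGB2HSV)
    m=(L[...,0]>20)&(L[...,0]<150)&(abs(L[...,1])<60)&(L[...,2]>165)&(L[...,2]<225)&(hsv[...,1]<60)&(d>0)
    q=L[m]; (c,w,a)=cv2.minAreaRect(q[:,:2].astype(np.float32)); 
    A=np.c_[q[:,0],np.ones(len(q))]; k=np.linalg.lstsq(A,q[:,2],rcond=None)[0]
    print(n,len(q),"x",np.percentile(q[:,0],[1,99]),"y",np.percentile(q[:,1],[1,99]),"rect",c,w,a,"z=ax+b",k,"z@tip",k@[120,1])
print("pos",pos,"F",s["ft_force"],"grip",s["grasp_force"],"open",s["opening"]*93,"t",s["time"])
E
python3 tip.py
```

```text
time: 3.4
tool_pos: [0.5418, -0.0099, 0.2135]
eef_rot: [-3.137, -0.154, 0.003]
ft_force: [-0.4, 0.2, -1.8]
opening: 0.271
grasp_force: 60.0
time: 3.78
tool_pos: [0.5427, -0.01, 0.2764]
eef_rot: [3.137, 0.154, 0.007]
ft_force: [0.1, -0.2, -1.7]
opening: 0.27
grasp_force: 60.0
top 87 x [104.49 121.68] y [-27.15  23.59] rect (113.24282836914062, -3.110380172729492) (17.521982192993164, 52.94258499145508) 4.090519428253174 z=ax+b [  0.15 177.7 ] z@tip 195.99297761041092
scene 581 x [ 24.03 122.18] y [-27.62  25.54] rect (72.01832580566406, -0.8851680755615234) (54.64871597290039, 102.24762725830078) 89.26860046386719 z=ax+b [  0.1  186.68] z@tip 198.7395532733034
pos [542.69  -9.95 276.38] F [ 0.13 -0.17 -1.65] grip 59.99892711639404 open 25.14506302822369 t 3.775
```

```bash
sed -i 's/L\[...,0\]>20/L[...,0]>48/; s/k@\[120,1\])/k@[120,1],"z@50",k@[50,1],"rms",np.std(q[:,2]-A@k))/' tip.py; python3 tip.py
```

```text
top 81 x [104.27 121.96] y [-29.1   23.74] rect (115.08837127685547, -2.6247634887695312) (15.25399112701416, 53.63193893432617) 7.647964954376221 z=ax+b [  0.21 171.2 ] z@tip 195.9048065119338 z@50 181.4953514809175 rms 3.387458052943541
scene 490 x [ 48.96 123.22] y [-27.69  25.48] rect (86.3586654663086, -1.0556316375732422) (54.450889587402344, 76.55078125) 89.10557556152344 z=ax+b [  0.   194.75] z@tip 194.8237588303039 z@50 194.77875331284116 rms 2.135264748280232
pos [541.94  -9.93 273.72] F [ 0.25 -0.36 -1.71] grip 59.99881446361542 open 25.71796567206193 t 3.875
```

```bash
python3 -m inch '[{"dp":[-25,-15,0],"angular":[0,0,3],"hand":10},{"dp":[-40,-26,0],"angular":[0,0,0],"hand":10},{"dp":[-40,-26,0],"angular":[0,0,0],"hand":10},{"dp":[-37,-27,0],"angular":[0,0,0],"hand":10},{"dp":[-14,-40,0],"angular":[0,0,0],"hand":10}]' 60
python3 -m inch '[{"dp":[-10,-40,0],"angular":[0,0,0],"hand":10},{"dp":[-8,-40,0],"angular":[0,0,0],"hand":10},{"dp":[-6,-30,0],"angular":[0,0,0],"hand":10},{"dp":[0,0,0],"angular":[0,0,0],"hand":10}]' 60
cat > go.py <<'E'
from h import *
p,d=vision.grab_frame("top"); np.savez("top1.npz",p=p,d=d); P=cloud("top",d)*1000
need([359.6,233.6,265.5],2.5)
import sys
q,d2=vision.grab_frame("scene")
save(np.hstack([cv2.resize(p[100:230,130:290],None,fx=2.5,fy=2.5),cv2.resize(q[200:330,230:390],None,fx=2.5,fy=2.5)]),"a1.png")
E
python3 go.py
```

```text
time: 4.6
tool_pos: [0.3776, 0.1157, 0.273]
eef_rot: [3.14, 0.07, -0.004]
ft_force: [0.5, -0.4, -1.2]
opening: 0.276
grasp_force: 60.0
time: 5.1
tool_pos: [0.3499, 0.2254, 0.2731]
eef_rot: [3.14, 0.076, -0.002]
ft_force: [0.7, -0.3, -1.8]
opening: 0.277
grasp_force: 60.0
t 5.15 pos [350.12 224.52 273.1 ] shift(cur) [ 9.91 -8.63  7.58] shift(final) [ 9.87 -8.66  7.6 ] turn [0.04 0.08 0.23] F [ 0.24 -0.18 -0.65] open 25.504415827776967 grip 59.998934268951416
```

View pics/a1.png

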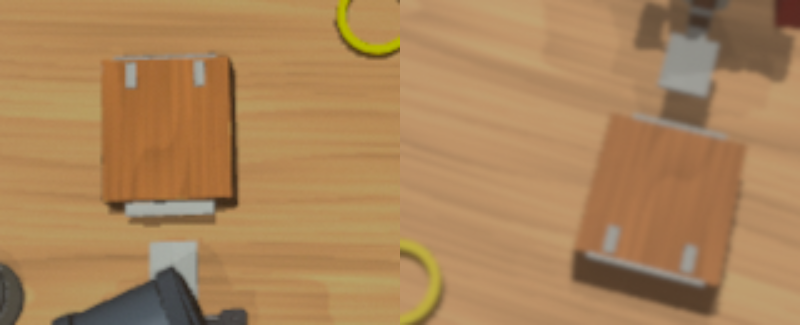

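The left (top) view shows the blade at (173,265), lined up with the ledge at (170,208), both about square. The right (scene) view agrees. I check these pixels in mm.

```bash
python3 -c "
from h import *
print(onplane('top',[198,186.4],.065)*1e3, onplane('top',[199.2,196.6],.0776)*1e3, onplane('top',[198,180.4],.082)*1e3)"
```

```text
[[501.83733818 237.85987384  65.        ]] [[470.55921262 231.46284232  77.6       ]] [[517.27746185 236.15609434  82.        ]]
```

```bash
python3 -m inch '[{"dp":[10,-8,7.5],"angular":[0,0,0],"hand":10},{"dp":[15,0,0],"angular":[0,0,0],"hand":10},{"dp":[0,0,0],"angular":[0,0,0],"hand":10}]' 60
python3 -c "
from h import *
need([519-121+30,240-6.3,265.5],2.5)"
```

```text
time: 5.58
tool_pos: [0.3765, 0.2331, 0.2661]
eef_rot: [-3.141, -0.07, -0.001]
ft_force: [-0.4, -0.4, -1.8]
opening: 0.275
grasp_force: 60.0
t 5.575 pos [376.46 233.11 266.11] shift(cur) [51.51  1.71  0.63] shift(final) [51.51  1.66  0.61] turn [-0.01 -0.03  0.06] F [-0.37 -0.41 -1.81] open 25.58398937979378 grip 59.99861776828766
```

```bash
python3 -m inch '[{"dp":[17,1,0.5],"angular":[0,0,0],"hand":10},{"dp":[17,0,0],"angular":[0,0,0],"hand":10},{"dp":[17,0,0],"angular":[0,0,0],"hand":10},{"dp":[0,0,0],"angular":[0,0,0],"hand":10}]' 60
cat > plan.py <<'E'
from h import *
import sys,json
# waypoints (s,z,pitch,rows): tip in box coords (s behind front face, z world), from the present pose
np.set_printoptions(precision=1,suppress=True)
W=json.loads(sys.argv[1]); TIP=np.array([121,-1,195.5]); g=np.array([519,240,0]); yaw=2.5
u=Ro.from_euler('z',yaw,degrees=True)
s=env.read_state(); R=Ro.from_rotvec(s["eef_rot"]); p=s["tool_pos"]*1000
b=u.inv().apply(p+R.apply(TIP)-g); x=R.apply([1,0,0]); pit=np.degrees(np.arcsin(x[2]))
print("now s,y,z",b,"pitch",pit,"F",s["ft_force"],"t",s["time"],"grip",s["grasp_force"])
y=b[1]; ps,pz=b[0],b[2]
for (ts,tz,tp,n) in W:
    for i in range(1,n+1):
        f=i/n; ss,zz,pp=ps+(ts-ps)*f,pz+(tz-pz)*f,pit+(tp-pit)*f
        T=Rt(yaw,pp); q=g+u.apply([ss,y,zz])-T.apply(TIP)
        print("dp",R.inv().apply(q-p),"ang",np.degrees((R.inv()*T).as_rotvec()),"tcp",q); R,p=T,q
    ps,pz,pit=ts,tz,tp
E
python3 plan.py '[[30,75,10,2],[30,90,20,3]]'
```

```text
time: 6.08
tool_pos: [0.4274, 0.2346, 0.2658]
eef_rot: [-3.14, -0.071, -0.001]
ft_force: [-0.5, -0.7, -1.8]
opening: 0.272
grasp_force: 60.0
now s,y,z [29.4 -0.2 70.4] pitch 0.04757620889936426 F [-0.5 -0.7 -1.8] t 6.075 grip 59.998801946640015
dp [-16.2  -0.2   8.9] ang [-0.   5.   0.1] tcp [411.2 234.1 256.8]
dp [-16.    0.    8.9] ang [-0.  5. -0.] tcp [396.1 233.4 246.5]
dp [-10.3  -0.    2.4] ang [-0.   3.3  0. ] tcp [386.4 233.  242.3]
dp [-10.   -0.    2.5] ang [-0.   3.3 -0. ] tcp [377.2 232.6 237.6]
dp [-9.7 -0.   2.6] ang [-0.   3.3  0. ] tcp [368.6 232.2 232.3]
```

```bash
python3 plan.py '[[30,75,10,3],[30,84,20,3]]'
```

```text
now s,y,z [29.4 -0.2 70.4] pitch 0.04757620889936426 F [-0.5 -0.7 -1.8] t 6.075 grip 59.998801946640015
dp [-10.9  -0.2   5.8] ang [-0.   3.3  0.1] tcp [416.5 234.3 260. ]
dp [-10.8  -0.    5.8] ang [-0.   3.3  0. ] tcp [406.  233.8 253.5]
dp [-10.7   0.    5.8] ang [ 0.   3.3 -0. ] tcp [396.1 233.4 246.5]
dp [-10.6  -0.    4.4] ang [-0.   3.3  0. ] tcp [386.4 233.  240.3]
dp [-10.5  -0.    4.4] ang [-0.   3.3 -0. ] tcp [377.2 232.6 233.6]
dp [-10.3  -0.    4.5] ang [-0.   3.3  0. ] tcp [368.6 232.2 226.3]
```

```bash
python3 -m inch '[{"dp":[-10.8,0,5.8],"angular":[0,3.3,0],"hand":10},{"dp":[-10.8,0,5.8],"angular":[0,3.3,0],"hand":10},{"dp":[-10.8,0,5.8],"angular":[0,3.3,0],"hand":10}]' 60
python3 -m inch '[{"dp":[-10.5,0,4.4],"angular":[0,3.3,0],"hand":10},{"dp":[-10.5,0,4.4],"angular":[0,3.3,0],"hand":10},{"dp":[-10.3,0,4.5],"angular":[0,3.3,0],"hand":10},{"dp":[0,0,0],"angular":[0,0,0],"hand":10}]' 60
python3 plan.py '[[34,104,20,1],[42,130,20,1],[55,155,20,1],[72,180,20,1]]'
python3 -c "
from h import *
n='scene';p,d=vision.grab_frame(n);P=cloud(n,d)*1e3
save(p[200:330,230:390],'a2.png',4)"
```

```text
time: 6.45
tool_pos: [0.3941, 0.2331, 0.2462]
eef_rot: [-3.125, -0.072, -0.272]
ft_force: [1.2, -1.0, -4.8]
opening: 0.272
grasp_force: 60.0
time: 6.95
tool_pos: [0.3666, 0.2318, 0.226]
eef_rot: [-3.088, -0.072, -0.536]
ft_force: [-1.1, -0.7, -3.0]
opening: 0.277
grasp_force: 60.0
now s,y,z [27.2 -0.2 82.7] pitch 19.678501556126204 F [-1.1 -0.7 -3. ] t 6.95 grip 59.999114871025085
dp [ 12.5  -0.3 -17.1] ang [0.  0.3 0.2] tcp [372.6 232.4 246.3]
dp [ 16.4  -0.  -21.7] ang [0. 0. 0.] tcp [380.6 232.8 272.3]
dp [ 20.8   0.  -19. ] ang [0. 0. 0.] tcp [393.6 233.3 297.3]
dp [ 24.5  -0.  -17.7] ang [0. 0. 0.] tcp [410.6 234.1 322.3]
```

View pics/a2.png

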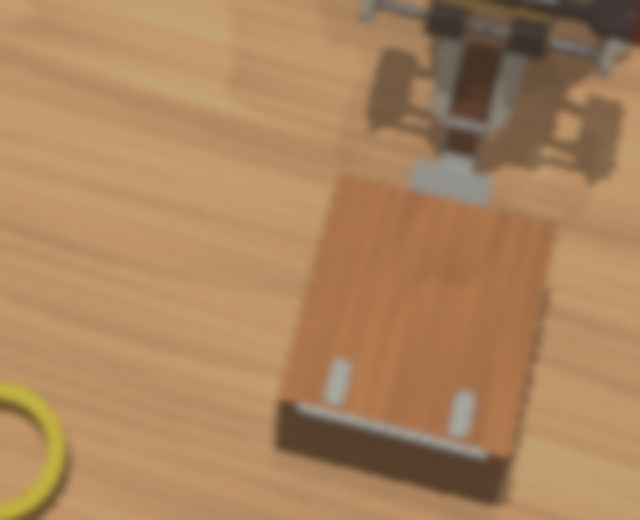

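The crop shows the blade at (450,180) under the lid's front edge. The force reading shows light lid load and the ledge is hidden, so the lid has just begun to rise. Now lift along the arc.

```bash
python3 -m inch '[{"dp":[6,0,-8.5],"angular":[0,0,0],"hand":10},{"dp":[6,0,-8.5],"angular":[0,0,0],"hand":10},{"dp":[8,0,-11],"angular":[0,0,0],"hand":10},{"dp":[8,0,-11],"angular":[0,0,0],"hand":10}]' 60
python3 -m inch '[{"dp":[10.5,0,-9.5],"angular":[0,0,0],"hand":10},{"dp":[10.5,0,-9.5],"angular":[0,0,0],"hand":10},{"dp":[12,0,-9],"angular":[0,0,0],"hand":10},{"dp":[12,0,-9],"angular":[0,0,0],"hand":10}]' 60
python3 tip.py | head -2
python3 plan.py '[[95,200,20,1],[120,210,20,1],[150,214,20,1],[180,214,20,1],[200,208,20,1],[212,204,20,1]]'
```

```text
time: 7.5
tool_pos: [0.3808, 0.2325, 0.2732]
eef_rot: [-3.087, -0.071, -0.535]
ft_force: [0.6, 0.6, -4.0]
opening: 0.271
grasp_force: 60.0
time: 8.0
tool_pos: [0.4109, 0.234, 0.3235]
eef_rot: [-3.086, -0.071, -0.538]
ft_force: [-0.5, 0.2, -3.4]
opening: 0.273
grasp_force: 60.0
top 434 x [ 48.51 109.07] y [-28.23  25.01] rect (78.92536926269531, -1.1891288757324219) (54.315208435058594, 62.577720642089844) 88.70805358886719 z=ax+b [ -0.01 194.61] z@tip 193.86253530282073 z@50 194.29936978699283 rms 3.1080592243212504
scene 214 x [49.64 90.67] y [-27.62  26.15] rect (71.00704956054688, -0.7161960601806641) (45.44074630737305, 54.178348541259766) 0.3728067874908447 z=ax+b [ -0.02 193.95] z@tip 192.1286801443482 z@50 193.1903944685636 rms 1.288678966224331
now s,y,z [ 72.8   0.4 181.8] pitch 19.95855329839992 F [ 0.8  0.1 -0.5] t 8.1 grip 59.998741149902344
dp [27.  -0.5 -9.5] ang [-0.1  0.   0.1] tcp [433.5 235.6 342.3]
dp [26.9 -0.  -0.8] ang [0. 0. 0.] tcp [458.5 236.7 352.3]
dp [29.6 -0.   6.5] ang [0. 0. 0.] tcp [488.5 238.  356.3]
dp [28.2  0.  10.3] ang [0. 0. 0.] tcp [518.5 239.3 356.3]
dp [16.7 -0.  12.5] ang [0. 0. 0.] tcp [538.4 240.2 350.3]
dp [9.9 0.  7.9] ang [0. 0. 0.] tcp [550.4 240.7 346.3]
```

```bash
python3 -m inch '[{"dp":[14,0,-5],"angular":[0,0,0],"hand":10},{"dp":[13,0,-4.5],"angular":[0,0,0],"hand":10},{"dp":[13.5,0,-0.5],"angular":[0,0,0],"hand":10},{"dp":[13.5,0,-0.5],"angular":[0,0,0],"hand":10},{"dp":[15,0,3.2],"angular":[0,0,0],"hand":10}]' 60
python3 -m inch '[{"dp":[15,0,3.2],"angular":[0,0,0],"hand":10},{"dp":[14,0,5],"angular":[0,0,0],"hand":10},{"dp":[14,0,5],"angular":[0,0,0],"hand":10},{"dp":[8,0,6],"angular":[0,0,0],"hand":10},{"dp":[8,0,6],"angular":[0,0,0],"hand":10}]' 60
python3 -m inch '[{"dp":[6,0,5],"angular":[0,0,0],"hand":10},{"dp":[0,0,0],"angular":[0,0,0],"hand":10}]' 60
python3 plan.py '[[207,205,20,1]]'
```

```text
time: 8.72
tool_pos: [0.4737, 0.2369, 0.3533]
eef_rot: [-3.086, -0.071, -0.539]
ft_force: [-1.4, -0.2, -0.3]
opening: 0.273
grasp_force: 60.0
time: 9.35
tool_pos: [0.5373, 0.2397, 0.3488]
eef_rot: [-3.086, -0.071, -0.538]
ft_force: [-1.1, -0.5, -0.2]
opening: 0.277
grasp_force: 60.0
time: 9.6
tool_pos: [0.5443, 0.24, 0.3461]
eef_rot: [-3.087, -0.07, -0.538]
ft_force: [-0.0, 0.2, -1.8]
opening: 0.276
grasp_force: 60.0
now s,y,z [205.3   0.3 203.1] pitch 19.773670487442427 F [-0.   0.2 -1.8] t 9.6 grip 59.998950362205505
dp [ 1.5 -0.3 -0.7] ang [-0.   0.2  0.1] tcp [545.4 240.4 347.3]
```

```bash
python3 -m inch '[{"dp":[-15,0,0],"angular":[0,-10,0],"hand":10},{"dp":[-15,0,0],"angular":[0,-9.8,0],"hand":10},{"dp":[0,20,0],"angular":[0,0,6],"hand":10},{"dp":[0,30,0],"angular":[0,0,6],"hand":10},{"dp":[11,45,8],"angular":[0,0,0],"hand":10}]' 60
python3 -m inch '[{"dp":[11,48,9],"angular":[0,0,0],"hand":10},{"dp":[11,48,9],"angular":[0,0,0],"hand":10},{"dp":[11,48,9],"angular":[0,0,0],"hand":10},{"dp":[11,48,9],"angular":[0,0,0],"hand":10},{"dp":[11,48,9],"angular":[0,0,0],"hand":10}]' 60
python3 -c "
from h import *
need([572.5,-212.6,243],-9.35)"
```

```text
time: 10.22
tool_pos: [0.5176, 0.1423, 0.3314]
eef_rot: [-3.131, 0.256, -0.003]
ft_force: [0.5, -0.3, -2.6]
opening: 0.274
grasp_force: 60.0
time: 10.85
tool_pos: [0.5329, -0.1046, 0.2859]
eef_rot: [3.131, -0.257, 0.001]
ft_force: [0.7, 0.1, -2.6]
opening: 0.274
grasp_force: 60.0
t 10.85 pos [ 532.85 -104.63  285.89] shift(cur) [ 56.66 100.07  42.95] shift(final) [ 56.66 100.1   42.89] turn [ 0.01 -0.04 -0.02] F [ 0.66  0.06 -2.65] open 25.46604229866699 grip 59.99986410140991
```

```bash
python3 -m inch '[{"dp":[24,45,15],"angular":[0,0,0],"hand":10},{"dp":[22,40,20],"angular":[0,0,0],"hand":10},{"dp":[10,15,8],"angular":[0,0,0],"hand":10},{"dp":[0,0,0],"angular":[0,0,0],"hand":10}]' 60
cat > lidchk.py <<'E'
from h import *
np.set_printoptions(precision=2,suppress=True)
n='top';p,d=vision.grab_frame(n);P=cloud(n,d)*1e3
u=Ro.from_euler('z',2.5,degrees=True); B=u.inv().apply((P-[519,240,0]).reshape(-1,3)).reshape(P.shape)
np.savez("top2.npz",p=p,d=d,B=B,P=P)
m=(B[...,0]>150)&(B[...,0]<300)&(abs(B[...,1])<65)&(P[...,2]>110)
q=B[m]; print(m.sum(), q[:,0].min(),q[:,0].max(),q[:,2].max()); k=np.polyfit(q[:,2],q[:,0],1); print("lid slope dx/dz",k, np.degrees(np.arctan(k[0]))+90)
i=(B[...,0]>4)&(B[...,0]<164)&(abs(B[...,1])<70)
r=B[i&(P[...,2]<70)&(P[...,2]>52)&(B[...,0]>10)&(B[...,0]<158)&(abs(B[...,1])<63)]
print("rib pts",len(r), r.mean(0) if len(r) else 0); 
if len(r): print(cv2.minAreaRect(r[:,:2].astype(np.float32)))
r=B[i&(P[...,2]<50)&(P[...,2]>28)&(B[...,0]>10)&(B[...,0]<158)&(abs(B[...,1])<63)]
print("base pts",len(r)); 
q,_=vision.grab_frame("scene")
save(np.hstack([cv2.resize(p[100:220,150:290],None,fx=2.8,fy=2.8),cv2.resize(q[170:290,100:240],None,fx=2.8,fy=2.8)]),"a3.png")
E
python3 lidchk.py
python3 tip.py
python3 -c "
from h import *
need([572.5,-212.6,243],-9.35)"
```

```text
time: 11.35
tool_pos: [0.5719, -0.2111, 0.2424]
eef_rot: [-3.131, 0.258, 0.001]
ft_force: [-0.8, 1.4, -1.1]
opening: 0.272
grasp_force: 60.0
1310 176.58507098810279 223.98087736725375 241.55205036851874
lid slope dx/dz [  0.31 145.66] 107.00073400053917
rib pts 257 [88.65 -4.58 60.86]
((88.88957214355469, -3.836414337158203), (29.181140899658203, 79.74271392822266), 80.1265869140625)
base pts 264
top 17 x [ 76.7 146.5] y [-48.99  55.26] rect (122.80293273925781, -6.362068176269531) (117.05520629882812, 52.91429901123047) 60.63792037963867 z=ax+b [ -0.01 224.72] z@tip 223.3465583852652 z@50 224.1503410517694 rms 1.3745924826236082
scene 468 x [ 48.82 123.24] y [-27.98  26.96] rect (85.73208618164062, 12.816621780395508) (75.86402130126953, 84.37010955810547) 0.9890846014022827 z=ax+b [ -0.01 194.99] z@tip 193.73830042180055 z@50 194.46603678146616 rms 2.655570076387098
pos [ 571.85 -209.78  243.35] F [-0.14  0.59 -1.81] grip 59.99893069267273 open 25.265682452744972 t 11.45
t 11.55 pos [ 571.95 -209.67  243.64] shift(cur) [1.02 2.81 0.64] shift(final) [1.02 2.81 0.64] turn [ 0.   -0.03  0.05] F [ 0.17  0.38 -1.52] open 25.347941790725802 grip 59.99897539615631
```

View pics/a3.png

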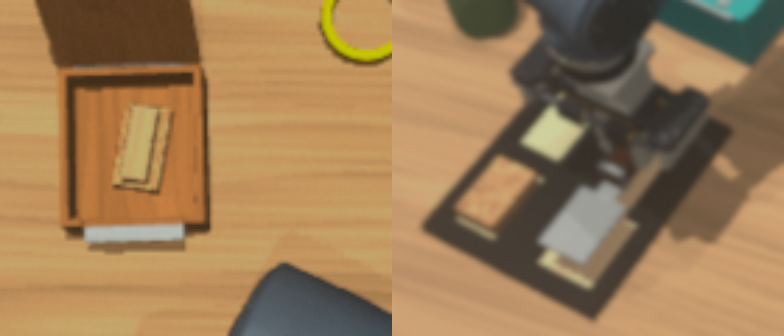

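Lid stands at 107° and stays there. In the left view the block lies in the open box with its rib at (141,145). In the right view the blade is at (585,225), a little to the side of its pocket at (590,265) and still about 40 mm above it. Correct and lower.

```bash
python3 -m inch '[{"dp":[1,3,12],"angular":[0,0,0],"hand":10},{"dp":[0,0,12],"angular":[0,0,0],"hand":10},{"dp":[0,0,5],"angular":[0,0,0],"hand":10},{"dp":[0,0,0],"angular":[0,0,0],"hand":10}]' 60
python3 - <<'E'
from h import *
need([572.5,-212.6,203],-9.35)
# blade tip edge seen by scene camera vs pocket: compare in tray frame
n="scene";p,d=vision.grab_frame(n);P=cloud(n,d)*1e3
u=Ro.from_euler('z',-9.35,degrees=True); B=u.inv().apply((P-[549,-207.7,0]).reshape(-1,3)).reshape(P.shape)
hsv=cv2.cvtColor(p,cv2.COLOR_RGB2HSV)
m=(hsv[...,1]<50)&(B[...,0]>74)&(B[...,0]<160)&(abs(B[...,1])<45)&(P[...,2]>10)&(P[...,2]<35)
q=B[m]; print(m.sum(),q[:,2].mean(),np.percentile(q,[1,99],axis=0),cv2.minAreaRect(q[:,:2].astype(np.float32)))
m=(hsv[...,1]>60)&(hsv[...,2]>90)&(B[...,0]>60)&(B[...,0]<170)&(abs(B[...,1])<40)&(P[...,2]<9)
q=B[m]; print("pocket visible",m.sum(),np.percentile(q,[1,99],axis=0))
E
```

```text
time: 12.05
tool_pos: [0.5723, -0.2139, 0.2133]
eef_rot: [-3.131, 0.257, 0.002]
ft_force: [0.1, -0.6, -0.7]
opening: 0.273
grasp_force: 60.0
t 12.05 pos [ 572.35 -213.95  213.26] shift(cur) [-0.06 -1.35 10.26] shift(final) [-0.07 -1.36 10.26] turn [-0.02  0.06 -0.03] F [ 0.11 -0.56 -0.73] open 25.41287099011927 grip 59.998841285705566
451 18.63200610768589 [[ 74.4  -35.68  11.41]
 [146.71  25.62  24.05]] ((110.91880798339844, -6.205013275146484), (64.25181579589844, 73.67472076416016), 89.73072052001953)
pocket visible 106 [[ 65.26 -36.99  -1.83]
 [150.99  28.99   8.37]]
```

```bash
python3 -m inch '[{"dp":[-0.5,-0.7,5],"angular":[0,0,0],"hand":10},{"dp":[0,0,4],"angular":[0,0,0],"hand":10},{"dp":[0,0,1],"angular":[0,0,0],"hand":10},{"dp":[0,0,0],"angular":[0,0,0],"hand":10}]' 60
python3 -c "
from h import *
need([572.5,-212.6,203],-9.35)"
```

```text
time: 12.6
tool_pos: [0.5721, -0.2133, 0.2039]
eef_rot: [-3.131, 0.257, 0.0]
ft_force: [-0.2, 0.4, -0.9]
opening: 0.274
grasp_force: 60.0
t 12.6 pos [ 572.1  -213.27  203.85] shift(cur) [ 0.29 -0.72  0.85] shift(final) [ 0.29 -0.72  0.85] turn [-0.    0.   -0.02] F [-0.24  0.41 -0.86] open 25.445924222029042 grip 59.998889565467834
```

```bash
python3 -m inch '[{"dp":[0,-0.4,0.8],"angular":[0,0,0],"hand":10},{"dp":[0,0,0],"angular":[0,0,0],"hand":50},{"dp":[0,0,0],"angular":[0,0,0],"hand":50},{"dp":[0,0,-15],"angular":[0,0,0],"hand":60}]' 20
python3 -m inch '[{"dp":[0,0,-40],"angular":[0,0,0],"hand":60},{"dp":[0,0,-50],"angular":[0,0,0],"hand":60},{"dp":[-20,-40,-30],"angular":[0,0,0],"hand":60},{"dp":[0,-55,0],"angular":[0,0,0],"hand":60},{"dp":[0,-55,0],"angular":[0,0,0],"hand":60}]' 20
cat > scr.py <<'E'
from h import *
np.set_printoptions(precision=2,suppress=True)
n="scene";p,d=vision.grab_frame(n);P=cloud(n,d)*1e3
u=Ro.from_euler('z',-9.35,degrees=True); B=u.inv().apply((P-[549,-207.7,0]).reshape(-1,3)).reshape(P.shape)
for nm,a,b,w in(("blade",75,143,25),("handle",-50,45,9),("tray",-55,50,0)):
    m=(B[...,0]>a)&(B[...,0]<b)&(abs(B[...,1])<w) if w else (B[...,0]>a)&(B[...,0]<b)&(B[...,1]<-35)&(B[...,1]>-75)
    q=B[m]; A=np.c_[q[:,:2],np.ones(len(q))]; k=np.linalg.lstsq(A,q[:,2],rcond=None)[0]; print(nm,m.sum(),"z med",np.median(q[:,2]),"slopes",k)
save(p[170:290,100:240],"a4.png",4)
E
python3 scr.py
python3 -c "
from h import *
need([572.5,-212.6,203],-9.35)"
```

```text
time: 13.1
tool_pos: [0.5719, -0.2128, 0.2179]
eef_rot: [-3.13, 0.257, 0.003]
ft_force: [0.4, 0.8, 0.2]
opening: 0.553
grasp_force: 0.0
time: 13.72
tool_pos: [0.5768, -0.0602, 0.34]
eef_rot: [3.131, -0.258, 0.004]
ft_force: [0.2, 0.6, -0.9]
opening: 0.645
grasp_force: 0.0
blade 364 z med 8.02938687573873 slopes [-0.01 -0.    8.92]
handle 159 z med 33.109523096957325 slopes [ 0.    0.   33.12]
tray 379 z med 13.218244690834931 slopes [ 0.    0.01 13.6 ]
t 13.775 pos [577.27 -55.02 339.67] shift(cur) [ 20.39 156.53 136.45] shift(final) [ 20.89 156.26 136.67] turn [-0.09 -0.09  0.11] F [0.59 4.49 0.94] open 59.8353586475796 grip 0.0
```

View pics/a4.png

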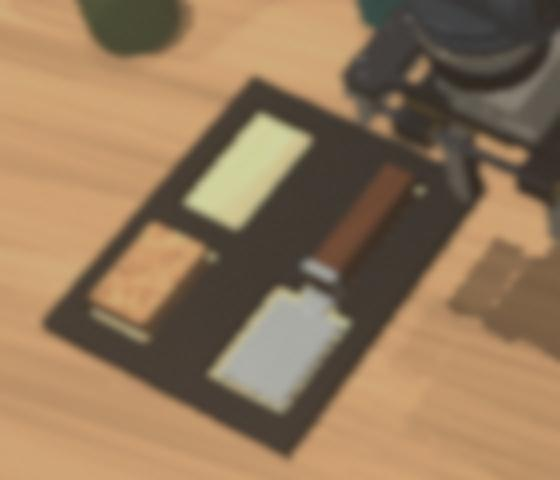

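Scraper sits in its pocket: blade (280,345) inside the outline, handle (365,220). Its heights, 9 and 34 mm, match lying on the pocket floor. Next, the block.

```bash
python3 -m inch '[{"dp":[0,-45,0],"angular":[0,0,-2],"hand":60},{"dp":[-1,-50,5],"angular":[0,0,0],"hand":60},{"dp":[-1,-50,8],"angular":[0,0,0],"hand":60},{"dp":[-1,-50,8],"angular":[0,0,0],"hand":60},{"dp":[-1,-50,8],"angular":[0,0,0],"hand":60}]' 20
python3 -m inch '[{"dp":[-1,-40,8],"angular":[0,0,0],"hand":60},{"dp":[0,0,0],"angular":[0,0,0],"hand":60}]' 20
python3 -c "
from h import *
need([608,239.9,228.5],-7.4)"
```

```text
time: 14.4
tool_pos: [0.6059, 0.1833, 0.3101]
eef_rot: [-3.135, 0.202, -0.002]
ft_force: [0.0, 0.2, 0.1]
opening: 0.643
grasp_force: 0.0
time: 14.65
tool_pos: [0.6097, 0.2237, 0.3014]
eef_rot: [-3.135, 0.197, -0.0]
ft_force: [-0.7, -0.5, -0.3]
opening: 0.642
grasp_force: 0.0
t 14.65 pos [609.7  223.65 301.37] shift(cur) [ -3.72 -15.89  72.87] shift(final) [ -3.78 -15.89  72.87] turn [-0.01 -0.    0.2 ] F [-0.68 -0.48 -0.33] open 59.694633024923185 grip 0.0
```

```bash
python3 -m inch '[{"dp":[-3,-16,12],"angular":[0,0,0],"hand":60},{"dp":[0,0,25],"angular":[0,0,0],"hand":60},{"dp":[0,0,20],"angular":[0,0,0],"hand":60},{"dp":[0,0,0],"angular":[0,0,0],"hand":60}]' 20
python3 -c "
from h import *
need([608,239.9,228.5],-7.4)
p,d=vision.grab_frame('scene'); save(p[190:310,240:380],'a5.png',4)"
```

```text
time: 15.15
tool_pos: [0.6088, 0.2372, 0.2425]
eef_rot: [3.134, -0.203, -0.004]
ft_force: [-0.2, -0.3, 0.5]
opening: 0.648
grasp_force: 0.0
t 15.15 pos [608.81 237.18 242.5 ] shift(cur) [-1.11 -2.61 14.  ] shift(final) [-1.15 -2.6  14.  ] turn [ 0.07  0.16 -0.02] F [-0.17 -0.28  0.51] open 60.21996508652614 grip 0.0
```

View pics/a5.png

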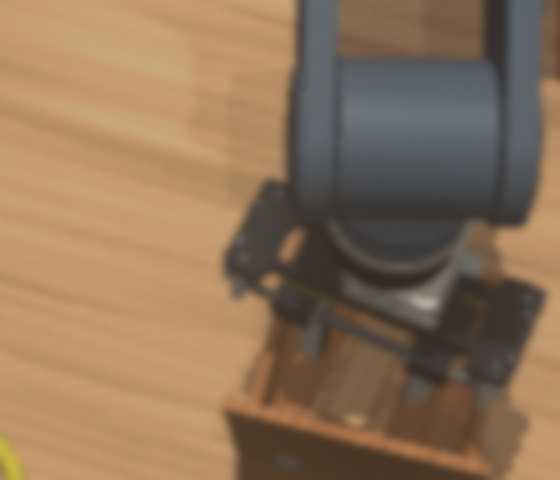

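Fingers at (315,335) and (415,385) straddle the rib at (360,385), and the lid stands open clear of the gripper. Descend and grip.

```bash
python3 -m inch '[{"dp":[-1,-2,8],"angular":[0,0,0],"hand":60},{"dp":[0,0,6],"angular":[0,0,0],"hand":50},{"dp":[0,0,0],"angular":[0,0,0],"hand":35},{"dp":[0,0,0],"angular":[0,0,0],"hand":10},{"dp":[0,0,0],"angular":[0,0,0],"hand":10}]' 40
python3 -m inch '[{"dp":[0,0,0],"angular":[0,0,0],"hand":10},{"dp":[0,0,0],"angular":[0,0,0],"hand":10}]' 40
python3 -c "
from h import *
need([608,239.9,228.5],-7.4)"
```

```text
time: 15.82
tool_pos: [0.6085, 0.2398, 0.2304]
eef_rot: [-3.135, 0.202, -0.001]
ft_force: [0.2, -0.1, 0.4]
opening: 0.296
grasp_force: 40.0
time: 16.08
tool_pos: [0.6085, 0.2398, 0.2303]
eef_rot: [-3.135, 0.202, -0.0]
ft_force: [-0.4, -1.5, 1.2]
opening: 0.296
grasp_force: 40.0
t 16.075 pos [608.46 239.78 230.35] shift(cur) [-0.47 -0.06  1.85] shift(final) [-0.47 -0.06  1.85] turn [-0.   -0.02  0.02] F [-0.4  -1.49  1.22] open 27.540273584060333 grip 40.00044643878937
```

```bash
python3 -m inch '[{"dp":[0,0,-15],"angular":[0,0,0],"hand":10},{"dp":[0,0,-30],"angular":[0,0,0],"hand":10},{"dp":[0,0,-40],"angular":[0,0,0],"hand":10},{"dp":[-10,30,-15],"angular":[0,0,2],"hand":10},{"dp":[-3,50,0],"angular":[0,0,0],"hand":10}]' 40
python3 -c "
from h import *
need([520.3,-320,260],-9.35)
print(onplane('top',[[627/1.4,311/1.4]],.11)*1e3)"
```

```text
time: 16.7
tool_pos: [0.5831, 0.1626, 0.3324]
eef_rot: [-3.13, 0.254, -0.005]
ft_force: [0.5, -1.0, -1.9]
opening: 0.296
grasp_force: 40.0
t 16.7 pos [583.14 162.62 332.39] shift(cur) [ 15.64 486.54  71.76] shift(final) [ 16.41 486.42  72.39] turn [-0.08 -0.18  0.06] F [ 0.48 -0.95 -1.89] open 27.568187126523707 grip 40.00042676925659
[[ 411.83 -483.    110.  ]]
```

```bash
python3 -m inch '[{"dp":[2,52,0],"angular":[0,0,0],"hand":10},{"dp":[2,52,0],"angular":[0,0,0],"hand":10},{"dp":[2,52,0],"angular":[0,0,0],"hand":10},{"dp":[2,52,0],"angular":[0,0,0],"hand":10},{"dp":[2,52,0],"angular":[0,0,0],"hand":10}]' 40
python3 -m inch '[{"dp":[2,52,0],"angular":[0,0,0],"hand":10},{"dp":[2,52,10],"angular":[0,0,0],"hand":10},{"dp":[2,52,20],"angular":[0,0,0],"hand":10},{"dp":[0,40,20],"angular":[0,0,0],"hand":10},{"dp":[0,15,20],"angular":[0,0,0],"hand":10}]' 40
python3 -m inch '[{"dp":[0,0,0],"angular":[0,0,0],"hand":10}]' 40
cat > blk.py <<'E'
from h import *
np.set_printoptions(precision=2,suppress=True)
s=env.read_state(); R=Ro.from_rotvec(s["eef_rot"]); pos=s["tool_pos"]*1000
p,d=vision.grab_frame("scene"); P=cloud("scene",d)*1e3
L=R.inv().apply((P-pos).reshape(-1,3)).reshape(P.shape)
m=(abs(L[...,0])<65)&(abs(L[...,1])<32)&(L[...,2]>182)&(L[...,2]<213)&(d>0)
q=L[m]; print(m.sum(),np.percentile(q,[1,50,99],axis=0),cv2.minAreaRect(q[:,:2].astype(np.float32)))
save(p[150:270,100:240],"a6.png",4)
need([520.3,-320,260],-9.35)
E
python3 blk.py
```

```text
time: 17.32
tool_pos: [0.5506, -0.0972, 0.3311]
eef_rot: [3.131, -0.257, 0.001]
ft_force: [0.0, 0.7, -0.8]
opening: 0.295
grasp_force: 40.0
time: 17.95
tool_pos: [0.5221, -0.3067, 0.2601]
eef_rot: [3.13, -0.26, 0.001]
ft_force: [-0.1, -0.2, -2.1]
opening: 0.298
grasp_force: 40.0
time: 18.08
tool_pos: [0.5222, -0.3048, 0.259]
eef_rot: [-3.129, 0.258, 0.003]
ft_force: [-0.3, 0.8, -2.0]
opening: 0.296
grasp_force: 40.0
222 [[-38.24 -27.22 183.55]
 [ 33.49 -19.38 193.43]
 [ 49.31  23.57 211.64]] ((13.404111862182617, -17.99692153930664), (101.58846282958984, 45.45899963378906), 31.04160499572754)
t 18.125 pos [ 522.68 -304.17  260.04] shift(cur) [ 0.24 16.01  0.03] shift(final) [ 0.23 16.01  0.04] turn [-0.04  0.05 -0.03] F [-0.15 -0.08 -1.87] open 27.40464810954477 grip 39.99939143657684
```

View pics/a6.png

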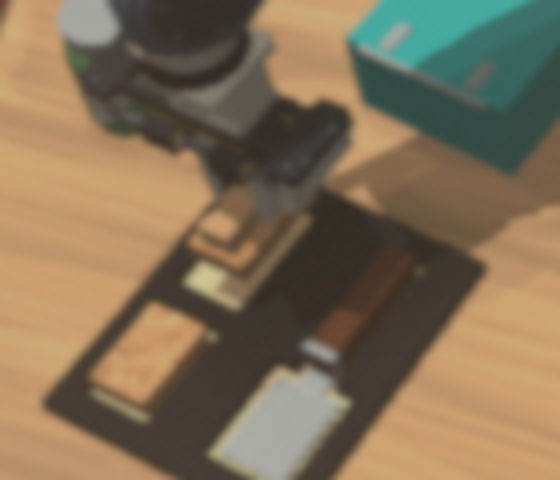

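The held block is at (245,245), about 16 mm short of its pocket (215,285 visible), with its length parallel to it. Shift and come low, then check the offset.

```bash
python3 -m inch '[{"dp":[0,9,5],"angular":[0,0,0],"hand":10},{"dp":[0,7,10],"angular":[0,0,0],"hand":10},{"dp":[0,0,15],"angular":[0,0,0],"hand":10},{"dp":[0,0,0],"angular":[0,0,0],"hand":10},{"dp":[0,0,0],"angular":[0,0,0],"hand":10}]' 40
cat > blk2.py <<'E'
from h import *
np.set_printoptions(precision=2,suppress=True)
need([520.3,-320,214.4],-9.35)
s=env.read_state(); zu=s["tool_pos"][2]*1e3-210.35
p,d=vision.grab_frame("scene"); P=cloud("scene",d)*1e3
u=Ro.from_euler('z',-9.35,degrees=True); B=u.inv().apply((P-[520.3,-320,0]).reshape(-1,3)).reshape(P.shape)
print("underside z",zu)
m=(B[...,0]>25)&(B[...,0]<60)&(abs(B[...,1])<35)&(abs(B[...,2]-(zu+20))<5)
q=B[m]; print("base top front",m.sum(),np.percentile(q,[2,50,98],axis=0))
hsv=cv2.cvtColor(p,cv2.COLOR_RGB2HSV)
m=(B[...,0]>30)&(B[...,0]<70)&(abs(B[...,1])<40)&(B[...,2]<9)&(hsv[...,2]>110)
q=B[m]; print("pocket",m.sum(), np.percentile(q,[2,50,98],axis=0) if len(q) else 0)
save(p[180:260,130:200],"a7.png",7)
E
python3 blk2.py
```

```text
time: 18.75
tool_pos: [0.5201, -0.3205, 0.2301]
eef_rot: [-3.131, 0.256, 0.0]
ft_force: [1.0, -1.1, -0.7]
opening: 0.298
grasp_force: 40.0
t 18.75 pos [ 520.08 -320.46  230.06] shift(cur) [ 0.14 -0.48 15.66] shift(final) [ 0.14 -0.49 15.66] turn [-0.01  0.01 -0.02] F [ 1.01 -1.13 -0.68] open 27.74341711274915 grip 39.99944508075714
underside z 19.707539476837667
base top front 66 [[ 27.52 -23.15  35.08]
 [ 41.72  12.9   39.11]
 [ 48.17  25.89  43.76]]
pocket 45 [[ 33.37 -26.48  -1.41]
 [ 43.65  -0.46   4.17]
 [ 49.08  20.6    8.75]]
```

View pics/a7.png

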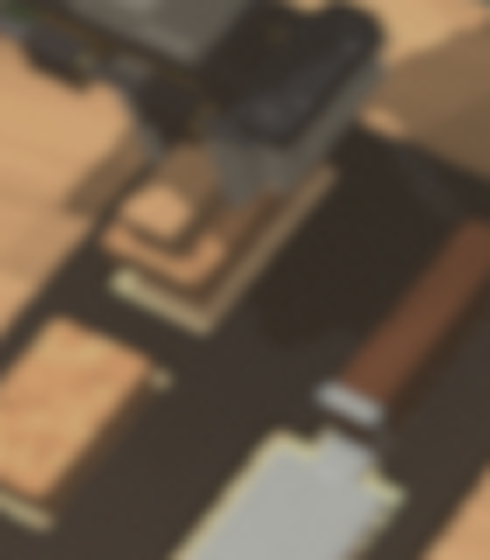

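The block hangs over its pocket: base front corners at (103,240) and (193,282), pocket front corners at (113,285) and (207,330). Cast rays for the offset.

```bash
python3 - <<'E'
from h import *
np.set_printoptions(precision=1,suppress=True)
u=Ro.from_euler('z',-9.35,degrees=True)
def f(pts,z): 
    a=np.array(pts,float)/7-0.43; return u.inv().apply(onplane("scene",a+[130,180],z/1e3)*1e3-[520.3,-320,0])[:,:2]
print("base",f([[103,240],[193,282]],39.7),"pocket floor-level",f([[113,285],[207,330]],4),"rim",f([[113,285],[207,330]],14))
E
```

```text
base [[ 46.6 -22.5]
 [ 45.9  24.9]] pocket floor-level [[ 47.8 -26.9]
 [ 47.4  23.8]] rim [[ 52.1 -20.5]
 [ 51.7  29.7]]
```

```bash
python3 -m inch '[{"dp":[-0.5,0,6],"angular":[0,0,0],"hand":10},{"dp":[0,0,4],"angular":[0,0,0],"hand":10},{"dp":[0,0,3],"angular":[0,0,0],"hand":10},{"dp":[0,0,2],"angular":[0,0,0],"hand":10},{"dp":[0,0,0],"angular":[0,0,0],"hand":10}]' 40
python3 -c "
from h import *
need([520.3,-320,214.4],-9.35)"
```

```text
time: 19.42
tool_pos: [0.5195, -0.3205, 0.215]
eef_rot: [-3.131, 0.257, 0.0]
ft_force: [0.6, 0.4, -1.6]
opening: 0.296
grasp_force: 40.0
t 19.425 pos [ 519.45 -320.52  214.97] shift(cur) [ 0.75 -0.65  0.57] shift(final) [ 0.75 -0.65  0.57] turn [-0.01  0.01 -0.03] F [ 0.56  0.43 -1.64] open 27.527147097686655 grip 39.999420046806335
```

No contact force, and the block is inside the pocket. Set it down, release and retreat.

```bash
python3 -m inch '[{"dp":[0,0,0.8],"angular":[0,0,0],"hand":10},{"dp":[0,0,0],"angular":[0,0,0],"hand":50},{"dp":[0,0,0],"angular":[0,0,0],"hand":50},{"dp":[0,0,0],"angular":[0,0,0],"hand":50},{"dp":[0,0,-15],"angular":[0,0,0],"hand":50}]' 20
python3 -m inch '[{"dp":[0,0,-40],"angular":[0,0,0],"hand":50},{"dp":[0,0,-50],"angular":[0,0,0],"hand":50},{"dp":[-40,0,-40],"angular":[0,0,0],"hand":50},{"dp":[-50,0,0],"angular":[0,0,0],"hand":50},{"dp":[-40,0,0],"angular":[0,0,0],"hand":50}]' 20
python3 -m inch '[{"dp":[0,0,0],"angular":[0,0,0],"hand":50},{"dp":[0,0,0],"angular":[0,0,0],"hand":50}]' 20
python3 scr.py
python3 - <<'E'
from h import *
np.set_printoptions(precision=2,suppress=True)
p,d=vision.grab_frame("scene"); P=cloud("scene",d)*1e3; u=Ro.from_euler('z',-9.35,degrees=True)
B=u.inv().apply((P-[520.3,-320,0]).reshape(-1,3)).reshape(P.shape)
for nm,m in(("rib",(abs(B[...,0])<35)&(abs(B[...,1])<10)),("base",(abs(B[...,0])<40)&(B[...,1]>17)&(B[...,1]<22))):
    q=B[m]; k=np.linalg.lstsq(np.c_[q[:,:2],np.ones(len(q))],q[:,2],rcond=None)[0]; print(nm,np.median(q[:,2]),k)
q,dq=vision.grab_frame("top")
save(np.hstack([cv2.resize(q[40:260,90:480],None,fx=1.2,fy=1.2),cv2.resize(p[180:300,100:240],(308,264))]),"fin.png")
z=np.load("top0.npz"); df=np.abs(q.astype(int)-z["p"]).max(2)
for nm,(x,y) in dict(tape=(393,148),can=(555,80),can2=(450,80),can3=(498,80),jar=(620,312),jar2=(162,305),cork=(548,210)).items():
    x,y=int(x/1.4),int(y/1.4); print(nm,np.median(df[y-15:y+15,x-15:x+15]),(df[y-15:y+15,x-15:x+15]>60).mean())
print(env.read_state()["time"])
E
```

```text
time: 20.05
tool_pos: [0.5192, -0.3203, 0.2291]
eef_rot: [-3.13, 0.257, 0.003]
ft_force: [-0.2, 0.5, -0.5]
opening: 0.539
grasp_force: 0.0
time: 20.68
tool_pos: [0.3896, -0.2988, 0.3607]
eef_rot: [3.13, -0.257, 0.002]
ft_force: [-0.4, 0.2, 0.3]
opening: 0.537
grasp_force: 0.0
time: 20.92
tool_pos: [0.3917, -0.2996, 0.3602]
eef_rot: [3.13, -0.257, 0.002]
ft_force: [-0.2, 0.3, -0.1]
opening: 0.54
grasp_force: 0.0
blade 362 z med 8.228566712715374 slopes [-0.   -0.03  8.51]
handle 163 z med 33.7442355483437 slopes [ 0.   -0.08 33.57]
tray 375 z med 13.037766092525604 slopes [ 0.    0.02 13.99]
rib 44.9946847248999 [ 0.02 -0.09 44.8 ]
base 22.643248077724067 [-0.03 -0.06 23.85]
tape 12.0 0.0
can 12.0 0.0
can2 12.0 0.0
can3 13.0 0.0
jar 51.0 0.45222222222222225
jar2 13.0 0.0
cork 8.0 0.0
21.075
```

View pics/fin.png

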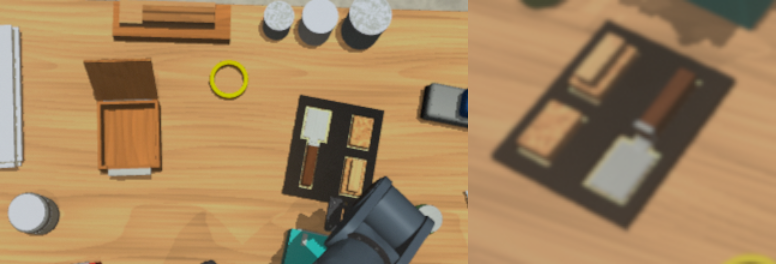

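The final view shows the lid open at (120,80) and the box empty at (128,135). The scraper lies at (315,145) and the block at (353,175), both in their pockets with heights matching the pocket floor. Tape, cans and cork pad are unchanged, and the jar is partly hidden behind the arm at (430,217).

```bash
python3 -c "
from plant import ticket
print(ticket.job_done())"
```

```text
the job is handed in; nothing more can be done
None
```

I handed the job in at about 21 s: the lid was levered open with the scraper and stands at about 107°, scraper and sanding block lie fully down in their pockets, and the bystanders look undisturbed, except that the arm partly hid the jar in the last picture.

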